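Make up the fish kit and the salad kit on the colour-coded prep trays

TASK

Make up the two supper kits on the colour-coded prep trays. The blue tray is for the fish: set the lemon wedge in its small square bay and the spice jar upright in its round well, and leave its long bay free for the fillet. The green tray is for the salad: lay the carrot along its long bay, the tomato in its small square bay and the mustard jar upright in its round well; leave the mug, the kitchen timer and the whole lemon where they are.

Things in the scene. Friction and masses are not known exactly. Their poses are not given: they have to be found in the camera images.
- green_tray: Green plastic prep tray, fixed, 172 (x) x 198 (y) x 28 mm, grip tab 12 mm out at each y end; floor and walls 4 mm thick, all walls 28 mm high. Origin: centre of underside, z up. Recesses (inside sizes and centres in mm): long bay 72 x 190 at x -46, y 0; small bay 88 x 99 at x 38, y 45.5; round jar well 76 across, 24 deep, in a block at x 38, y -49.5. For the salad.
- blue_tray: Blue plastic prep tray, fixed, 172 (x) x 198 (y) x 28 mm, grip tab 12 mm out at each y end; floor and walls 4 mm thick, all walls 28 mm high. Origin: centre of underside, z up. Recesses (inside sizes and centres in mm): long bay 72 x 190 at x -46, y 0; small bay 88 x 99 at x 38, y 45.5; round jar well 76 across, 24 deep, in a block at x 38, y -49.5. For the fish.
- carrot: orange carrot lying on the worktop, 24 mm thick at the thick end, tapering, 162 mm long with its green tip (70 g). Long axis along its y, from -71 mm (thin end) to +81 mm (thick end). Origin on its underside (12 mm below the axis) near its middle; there it is about 20 mm thick. Grasp across x.
- tomato: single red cherry tomato with a green star on top, about 36 mm across and 36 mm high (19 g), loose and able to roll. Origin at the centre of its underside at the start (its middle lies 2.5 mm along -x and 2 mm along -y from it).
- lemon_wedge: cut yellow lemon wedge, 50 mm (x) by 44 mm (y) by 28 mm high (26 g), lying. Origin at the centre of its underside. Grasp across y, low down.
- mustard_jar: round glass jar of yellow mustard with a white screw lid, 59 mm across, 103 mm high, standing (about 356 g). Origin at the centre of its underside, z up along its axis; lid fixed.
- spice_jar: slim round spice jar with a black cap, 41 mm across, 105 mm high, standing (about 110 g). Origin at the centre of its underside, z up along its axis; cap fixed.
- mug: dark green mug with a handle, 95 mm high, about 92 mm across; stays where it is. Origin on its underside, between body and handle: the body's axis is 18 mm along +y, the handle ends 64 mm along -y.
- kitchen_timer: round red and white mechanical timer, 60 mm across, 48 mm high; stays where it is. Origin at the centre of its underside.
- whole_lemon: whole yellow lemon, 70 x 76 x 64 mm; belongs to neither kit and stays where it is. Origin at the centre of its underside. Over the back of the worktop hang wall cabinets, 650 mm above it: keep the arm low there.
Not all that is in view belongs to the job. Several things have the shape of the tomato; the one meant has the colours described above.

How it is judged:
At the end, for the whole second after the job is handed in: Green tray: carrot in the long bay along it (within 0.35 rad), tomato in the small bay, mustard jar in the well. Blue tray: lemon wedge in the small bay, spice jar in the well. Jars on the well floor, within 12 (mustard) or 19 mm (spice) of centre in x and y, tilt under 0.12 rad; all at rest (x of carrot in the frame of green_tray between -0.076 and -0.016 m and y of carrot in the frame of green_tray between -0.03 and 0.03 m and z of carrot in the frame of green_tray below 0.034 m and angle between the y axis of carrot and the y axis of green_tray, either way round below 0.35 rad and x of tomato in the frame of green_tray between 0 and 0.076 m and y of tomato in the frame of green_tray between 0.002 and 0.089 m and z of tomato in the frame of green_tray below 0.045 m and x of lemon_wedge in the frame of blue_tray between 0 and 0.076 m and y of lemon_wedge in the frame of blue_tray between 0.002 and 0.089 m and z of lemon_wedge in the frame of blue_tray below 0.034 m and x of mustard_jar in the frame of green_tray between 0.026 and 0.05 m and y of mustard_jar in the frame of green_tray between -0.0615 and -0.0375 m and z of mustard_jar in the frame of green_tray below 0.01 m and angle between each of mustard_jar, spice_jar's own z axis and vertical below 0.12 rad and x of spice_jar in the frame of blue_tray between 0.019 and 0.057 m and y of spice_jar in the frame of blue_tray between -0.0685 and -0.0305 m and z of spice_jar in the frame of blue_tray below 0.01 m and linear speed of each of carrot, tomato, lemon_wedge, mustard_jar, spice_jar below 0.02 m/s); the robot touches nothing.
It fails at once if the mug is moved by more than 20 mm (distance of mug from where it was at the start of the episode above 0.02 m).
It fails at once if the kitchen timer is moved by more than 20 mm (distance of kitchen_timer from where it was at the start of the episode above 0.02 m).
It fails at once if the whole lemon is moved by more than 20 mm (distance of whole_lemon from where it was at the start of the episode above 0.02 m).
It also fails if it takes over 133 s, if anything falls off the work surface, if the arm or the gripper's body presses on something with over 40 N, if the wrist force passes 120 N, or if a joint passes its speed limit or range.

ROBOT

A 6-joint arm with a two-finger parallel gripper is mounted at the origin on a cart in front of the work surface, level with it; the furniture and walls round the work are solid. World frame = base frame: x ahead of the robot, y to its left, z up, the work surface at z = 0. Lengths are in m, angles in rad, forces in N, time in s.
With the tool pointing down it reaches from about 0.35 to 0.775 m from the base axis. Payload 7.3 kg.
Tool frame: the origin (TCP) lies midway between the tips of the shut fingers; the grasp point (between the pads) lies 19 mm behind it (robot.grip_depth is the z of the grasp point in the tool frame, in m); z points along the fingers, y is the line along which they close (so a half turn about z gives the same grasp; the last joint's range is limited). The gripper opens to 92 mm and grips with 3 to 60 N. Pads are 19 mm wide; open, the fingers measure 130 mm over their backs; the gripper's body (75 mm by 190 mm) begins 47 mm behind the grasp point.
Start: joints at [1.162, 0.342, 1.524, -0, 1.275, -0.146], TCP at [0.136, 0.507, 0.227] pointing down, gripper open.
Joint ranges: [-2.53, 2.53], [-0.77, 2.02], [0.04, 2.7], [-1, 4.14], [0.28, 2.66], [-3.11, 3.11]. Speed limits (rad/s): [2.57, 2.57, 3.14, 3.14, 3.14, 3.14].

INTERFACE

Orientations are given as [roll, pitch, yaw] about the fixed x, y, z axes, in that order (R = Rz(yaw) Ry(pitch) Rx(roll)).
In Python, from cell import robot, viewer gives the robot as it stands.
- The arm moves only by the tool step_arm, never from a script. Its argument "increments" is a list of rows, each an object with "delta_pos": the shift along the tool's x, y, z in cm, a list of three; "dr": the turn, a rotation vector about the tool's x, y, z in degrees, a list of three; "fingers": the closure, from -1 (fully open) to 1 (shut), so that 0 is half open. In form: [{"delta_pos": [tx, ty, tz], "dr": [wx, wy, wz], "fingers": fingers}, ...]. A call has exactly 5 rows; each row is the pose to reach, as a shift and turn from the pose commanded when the call began, along the tool's axes at that moment; what a row does not reach only later rows make up. A row lasts 1/8 s, in which the tool goes at most 62.5 mm and 10.7 degrees, less where a joint would pass 70% of its speed; a pose out of reach is approached as far as the arm can. A call with a gripper value outside its range is refused whole. The fingers move at their own pace and stop on an object; "newtons" is the grip in N (left out, the last holds). Time passes only in rows, so rows that repeat a pose let the fingers close, or fill a call up. It gives the time, the measured TCP pose, the force, the opening and the grip force at its end, in the units of the state.
- robot.observe(): the state, without advancing time (a new reading comes with each control period).
- viewer.read_camera(name): name is "side" or "top"; returns the picture (400x640x3 uint8, red, green, blue); there is no depth.
- viewer.camera_params(name): a dict with "K" (3x3 intrinsics, pixels), "T" (4x4, takes a point from camera to world coordinates). Camera axes: x right, y down, z forward; pixel columns grow to the right and rows downward; lengths in m; the calibration is good to about 2 mm. A picture is of the moment at which its call begins. camera_params takes no time and is no camera call.
- robot.hand_in(): hands the job in; it is judged then, once.
The state is a dict: "time": time; "qpos": joint angles; "qvel": joint speeds; "joint_efforts": joint torques, N m; "tool_pos": TCP position; "tool_rot": TCP orientation; "contact_force": force on the tool from outside, world axes, zero at the start; "torque": the same for the moment, N m; "opening": finger opening in m; "grip_force": force on a finger pad.
Only numpy, scipy, OpenCV 4.12 (cv2) and the standard library are available. Lean on these libraries where they do the work, as an engineer would, in place of code of your own. Each camera call takes 0.05 s, during which the arm holds its last target. There are 200 camera calls.

## Working session

There is one attempt and no reset: what is moved stays moved. The work goes in short steps, Python scripts to look and compute and a tool call to move; the robot and the scene stay as the last step left them, time stands still between calls to the robot, and variables do not carry over. Pictures are saved under pics/ and viewed, at most 14 in all, crops included, and the job is handed in when it is done.

Besides the shell and the picture viewer there is one more tool, called after ">>>" as name(argument=value, ...) on one line, values as JSON. step_arm: Moves the arm, as the interface text tells. Its arguments: {"type":"object","properties":{"increments":{"type":"array"},"newtons":{"type":"number"}},"required":["increments"]}

```bash
ls; mkdir -p pics; python3 - <<'E'
from cell import robot, viewer
import cv2
for n in("top","side"):
    p=viewer.camera_params(n); print(n,p["K"].round(1).tolist(),p["T"].round(3).tolist())
    cv2.imwrite(f"pics/{n}0.png",viewer.read_camera(n)[:,:,::-1])
print(robot.observe(), robot.grip_depth)
E
```

```text
pics
top [[414.3, 0.0, 315.3], [0.0, 414.3, 195.6], [0.0, 0.0, 1.0]] [[-0.005, -0.992, 0.122, 0.494], [-1.0, 0.007, 0.014, -0.018], [-0.015, -0.122, -0.992, 0.992], [0.0, 0.0, 0.0, 1.0]]
side [[418.8, 0.0, 316.0], [0.0, 418.8, 191.1], [0.0, 0.0, 1.0]] [[0.884, -0.305, 0.356, 0.216], [-0.468, -0.565, 0.679, -0.709], [-0.006, -0.767, -0.642, 0.706], [0.0, 0.0, 0.0, 1.0]]
{'time': 0.1, 'qpos': array([ 1.16202175e+00,  3.42709880e-01,  1.52493354e+00,  4.17945715e-06,
        1.27538141e+00, -1.46005485e-01]), 'qvel': array([-5.38413068e-04,  6.63738847e-05, -2.86337923e-03,  7.10193317e-04,
        1.74481781e-03,  5.60145608e-04]), 'joint_efforts': array([ 2.41597663e-03, -4.32007456e+01, -2.44695890e+01,  7.20954733e-02,
        5.25778171e-02, -6.38858182e-05]), 'tool_pos': array([0.13620594, 0.50664786, 0.22608075]), 'tool_rot': array([-3.14017630e+00, -2.12317448e-04,  2.87882219e+00]), 'contact_force': array([-0.54916138,  0.30429176, -0.4529969 ]), 'torque': array([ 0.01257933, -0.00262501,  0.00067991]), 'grip_force': 0.0, 'opening': 0.09146349340404637} -0.0188
```

View pics/top0.png

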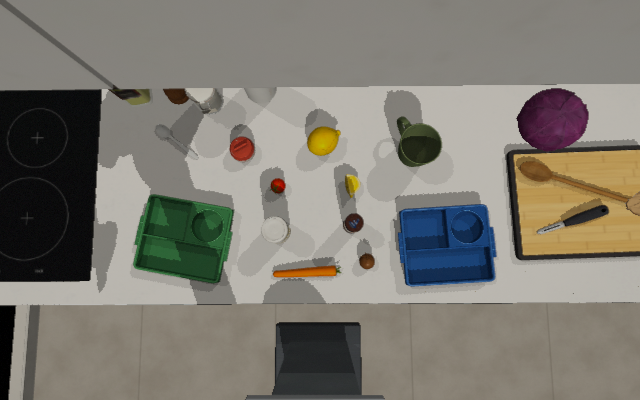

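View pics/side0.png

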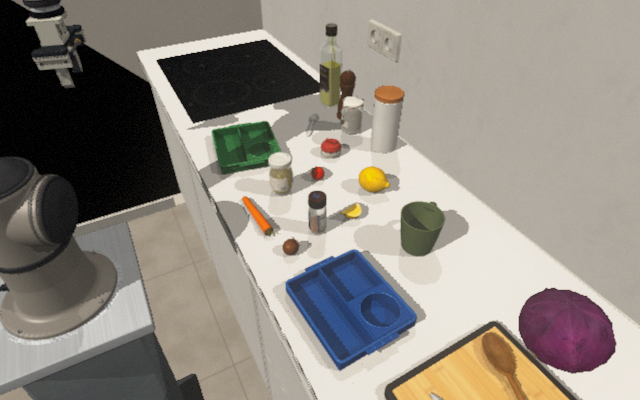

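The top view has +x up and +y left. The green tray is at about (185,238) and the blue tray at about (447,245). The carrot is at (307,272), the red tomato at (278,185), with a brown decoy at (367,261). The wedge is at (352,184), the mustard lid at (275,230) and the spice cap at (353,223). Next I'll zoom in on the trays and objects.

```bash
cat > h.py <<'E'
import numpy as np, cv2
from cell import robot, viewer
def ray(n,uv):
    p=viewer.camera_params(n); d=np.linalg.inv(p["K"])@[uv[0],uv[1],1]; return p["T"][:3,3],p["T"][:3,:3]@d
def onplane(n,uv,z):
    o,d=ray(n,uv); return o+d*(z-o[2])/d[2]
def proj(n,P):
    p=viewer.camera_params(n); c=np.linalg.inv(p["T"])@[*P,1]; q=p["K"]@c[:3]; return q[:2]/q[2]
def tri(a,b):
    o1,d1=ray("top",a); o2,d2=ray("side",b)
    s=np.linalg.lstsq(np.c_[d1,-d2],o2-o1,rcond=None)[0]
    A,B=o1+s[0]*d1,o2+s[1]*d2; return (A+B)/2,np.linalg.norm(A-B)
E
python3 - <<'E'
from h import *
t=cv2.imread("pics/top0.png")
z=lambda x,y,w,h,k:cv2.resize(t[y:y+h,x:x+w],None,fx=k,fy=k,interpolation=cv2.INTER_CUBIC)
cv2.imwrite("pics/trays.png",np.hstack([z(130,190,108,96,3.7),z(394,196,108,96,3.7)]))
cv2.imwrite("pics/mid.png",z(220,130,190,150,4))
E
```

```text
(no output)
```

View pics/trays.png

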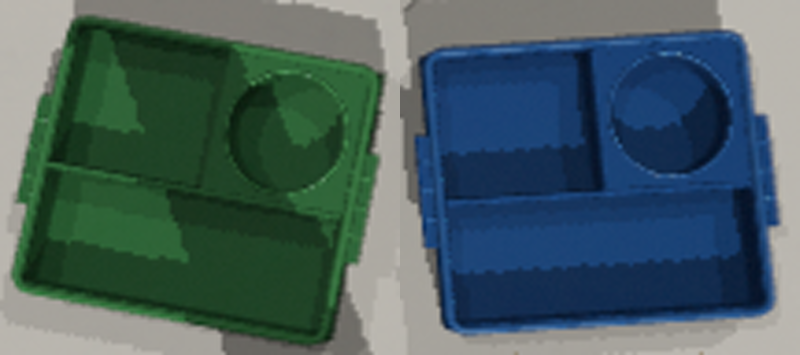

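View pics/mid.png

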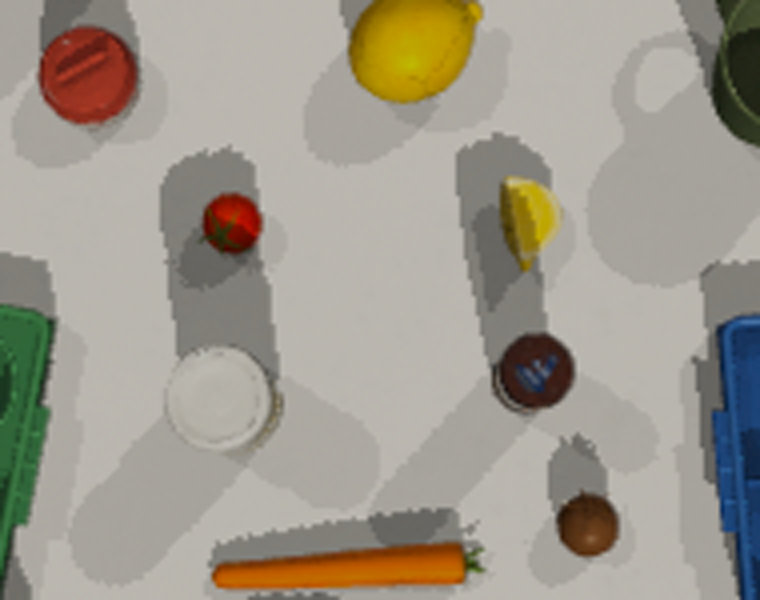

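```bash
python3 - <<'E'
from h import *
for nm,ox,oy,x0,cs,w in (("g",130,190,0,[(75,15),(383,66),(326,343),(12,290)],(288,132)),("b",394,196,399.6,[(419,46),(746,30),(774,315),(442,332)],(670,115))):
    f=lambda c:onplane("top",((c[0]-x0)/3.7+ox,c[1]/3.7+oy),.028)[:2]
    P=np.array([f(c) for c in cs]); M=np.array([(86,99),(86,-99),(-86,-99),(-86,99)])/1e3
    U,_,V=np.linalg.svd((M-M.mean(0)).T@(P-P.mean(0))); R=(U@V).T; c=P.mean(0)
    print(nm,c.round(4),"yaw",np.arctan2(R[1,0],R[0,0]).round(4),"res",((P-(M@R.T+c))*1e3).round(1).tolist())
    print(" well pred",(R@[.038,-.0495]+c).round(4),"meas",f(w).round(4),"small",(R@[.038,.0455]+c).round(4),"long",(R@[-.046,0]+c).round(4))
t=cv2.imread("pics/top0.png"); s=cv2.imread("pics/side0.png")
H=[cv2.cvtColor(i,cv2.COLOR_BGR2HSV) for i in (t,s)]
def blob(h,lo,hi,box):
    x,y,w,hh=box; m=cv2.inRange(h,lo,hi); k=np.zeros_like(m); k[y:y+hh,x:x+w]=m[y:y+hh,x:x+w]
    c=max(cv2.findContours(k,0,2)[0],key=cv2.contourArea); mm=cv2.moments(c)
    return np.array([mm["m10"]/mm["m00"],mm["m01"]/mm["m00"]]),c
for nm,lo,hi,bt,bs in (("carrot",(5,150,60),(17,255,255),(265,255,80,30),(235,190,40,50)),
  ("tomato",(0,150,50),(10,255,255),(265,172,30,28),(308,162,20,22)),
  ("wedge",(20,110,60),(36,255,255),(340,168,30,35),(335,198,35,25)),
  ("mustlid",(0,0,150),(180,40,255),(258,214,34,32),(265,150,30,16)),
  ("spicecap",(0,0,0),(180,255,75),(340,210,28,28),(305,190,25,18)),
  ("mug",(30,40,10),(60,255,110),(390,110,60,60),(395,195,50,60))):
    a,ca=blob(H[0],lo,hi,bt); b,cb=blob(H[1],lo,hi,bs)
    p,e=tri(a,b); r=cv2.minAreaRect(ca)
    print(nm,a.round(1),b.round(1),"tri",p.round(4),"gap",e.round(4),"bbox",cv2.boundingRect(ca),cv2.boundingRect(cb),"rect",np.round(r[1],1),round(r[2],1))
    if nm=="carrot":
        vx,vy,x0,y0=cv2.fitLine(ca,2,0,.01,.01).ravel(); u=ca[:,0,0]
        for q in (u.min(),u.max()): print("  end",onplane("top",(q,y0+vy/vx*(q-x0)),.012).round(4))
    for z in {"tomato":[.018],"wedge":[.0,.014,.028],"mustlid":[.103],"spicecap":[.105],"carrot":[.012],"mug":[.095]}[nm]: print("   plane",z,onplane("top",a,z).round(4), "bboxc",onplane("top",(cv2.boundingRect(ca)[0]+cv2.boundingRect(ca)[2]/2-.5,cv2.boundingRect(ca)[1]+cv2.boundingRect(ca)[3]/2-.5),z).round(4))
for nm,uv,z in (("wedge topend",(346.5,174.5),0.01),("wedge L mid",(345.5,185),0.01),("wedge R",(360,184),0.01),("wedge bottip",(351.5,197),0.01),("lemon",(323.5,141),.03),("timer",(242,149),.048)):print(nm,onplane("top",uv,z).round(4))
E
```

```text
g [0.5157 0.3024] yaw -0.1751 res [[1.3, 0.3], [1.8, -2.4], [-1.0, -0.2], [-2.2, 2.3]]
 well pred [0.5445 0.247 ] meas [0.5436 0.2468] small [0.5611 0.3406] long [0.4704 0.3104]
b [ 0.4973 -0.3063] yaw 0.0451 res [[2.3, 3.8], [2.2, -3.5], [-2.0, -3.1], [-2.5, 2.8]]
 well pred [ 0.5375 -0.354 ] meas [ 0.5368 -0.3547] small [ 0.5332 -0.2591] long [ 0.4514 -0.3084]
carrot [307.3 271.8] [256.9 215. ] tri [0.4345 0.016  0.0092] gap 0.0022 bbox (273, 266, 63, 11) (243, 197, 29, 36) rect [ 9.7 62.3] 87.1
  end [0.4346 0.0956 0.012 ]
  end [ 0.4432 -0.0491  0.012 ]
   plane 0.012 [0.4357 0.0155 0.012 ] bboxc [0.4375 0.0232 0.012 ]
tomato [278.3 184.2] [318.2 172.8] tri [0.6404 0.0844 0.0175] gap 0.003 bbox (271, 179, 14, 14) (312, 167, 12, 13) rect [13. 13.] 90.0
   plane 0.018 [0.6417 0.0837 0.018 ] bboxc [0.6386 0.0857 0.018 ]
wedge [351.1 184.6] [352.5 211.2] tri [ 0.6397 -0.0894  0.0178] gap 0.0002 bbox (345, 175, 14, 23) (341, 204, 21, 14) rect [21.5 13.2] 81.9
   plane 0.0 [ 0.6423 -0.0907  0.    ] bboxc [ 0.6388 -0.0915  0.    ]
   plane 0.014 [ 0.6402 -0.0897  0.014 ] bboxc [ 0.6367 
[... 227 characters left out ...]
   plane 0.103 [0.5275 0.0872 0.103 ] bboxc [0.5307 0.0825 0.103 ]
spicecap [353.3 222.4] [317.1 203.5] tri [ 0.5452 -0.0877  0.0812] gap 0.0021 bbox (343, 214, 20, 18) (309, 195, 17, 13) rect [17. 19.] 90.0
   plane 0.105 [ 0.5448 -0.0863  0.105 ] bboxc [ 0.5446 -0.0846  0.105 ]
mug [417.4 143.1] [419.9 227.1] tri [ 0.7249 -0.2382  0.0554] gap 0.01 bbox (397, 117, 45, 50) (401, 202, 44, 53) rect [49.5 43.4] 88.1
   plane 0.095 [ 0.7195 -0.2314  0.095 ] bboxc [ 0.7232 -0.235   0.095 ]
wedge topend [ 0.6653 -0.0792  0.01  ]
wedge L mid [ 0.6399 -0.0765  0.01  ]
wedge R [ 0.642  -0.1112  0.01  ]
wedge bottip [ 0.6108 -0.0903  0.01  ]
lemon [ 0.743  -0.0245  0.03  ]
timer [0.7209 0.166  0.048 ]
```

The two views agree. The green tray's measured well matches the well predicted from its corners to 1 mm, and the carrot and tomato heights come out right. The planned order is carrot, tomato, wedge, spice jar, mustard jar. Next I'll write a helper that turns targets into tool-axis shifts.

```bash
cat > go.py <<'E'
import sys,numpy as np
from cell import robot
from scipy.spatial.transform import Rotation as R
# usage: go.py x,y,z,yaw ...   -> shifts from the present pose, then from each target to the next
s=robot.observe(); p=s["tool_pos"]; r=R.from_euler("xyz",s["tool_rot"])
print("t",round(s["time"],2),"pos",p.round(4),"rot",s["tool_rot"].round(3),"open",round(s["opening"],4),"grip",round(s["grip_force"],1),"F",s["contact_force"].round(1))
for a in sys.argv[1:]:
    v=[float(k) for k in a.split(",")]; q=R.from_euler("xyz",[np.pi,0,v[3]])
    print(a,"d_cm",(r.inv().apply(np.array(v[:3])-p)*100).round(2),"dr",np.degrees((r.inv()*q).as_rotvec()).round(1)); p,r=np.array(v[:3]),q
E
python3 go.py 0.30,0.25,0.2,2.25 0.4406,-0.005,0.12,1.63 0.4406,-0.005,0.003,1.63
```

```text
t 0.1 pos [0.1362 0.5066 0.2261] rot [-3.14  -0.     2.879] open 0.0915 grip 0.0 F [-0.5  0.3 -0.5]
0.30,0.25,0.2,2.25 d_cm [-22.48 -20.53   2.63] dr [-0.1  0.  36. ]
0.4406,-0.005,0.12,1.63 d_cm [-28.67  -5.08   8.  ] dr [ 0.  -0.  35.5]
0.4406,-0.005,0.003,1.63 d_cm [ 0.  -0.  11.7] dr [0. 0. 0.]
```

>>> step_arm(increments=[{"delta_pos": [-4.5,-4.1,0.5],"dr": [0,0,7],"fingers": -1},{"delta_pos": [-9,-8.2,1],"dr": [0,0,14],"fingers": -1},{"delta_pos": [-13.5,-12.3,1.6],"dr": [0,0,22],"fingers": -1},{"delta_pos": [-18,-16.4,2.1],"dr": [0,0,29],"fingers": -1},{"delta_pos": [-22.5,-20.5,2.6],"dr": [0,0,36],"fingers": -1}])

```text
time: 0.72
tool_pos: [0.301, 0.2489, 0.2005]
tool_rot: [3.141, 0.0, 2.247]
contact_force: [2.1, 0.2, 0.5]
opening: 0.0918
grip_force: 0.0
```

>>> step_arm(increments=[{"delta_pos": [-5.7,-1,1.6],"dr": [0,0,7],"fingers": -1},{"delta_pos": [-11.5,-2,3.2],"dr": [0,0,14],"fingers": -1},{"delta_pos": [-17.2,-3,4.8],"dr": [0,0,21],"fingers": -1},{"delta_pos": [-23,-4.1,6.4],"dr": [0,0,28],"fingers": -1},{"delta_pos": [-28.7,-5.1,8],"dr": [0,0,35.5],"fingers": -1}])

```text
time: 1.35
tool_pos: [0.4417, -0.0066, 0.1201]
tool_rot: [-3.142, -0.0, 1.626]
contact_force: [1.3, -0.3, 0.6]
opening: 0.0919
grip_force: 0.0
```

```bash
python3 go.py 0.4406,-0.005,0.003,1.63
```

```text
t 1.35 pos [ 0.4417 -0.0066  0.1201] rot [-3.142 -0.     1.626] open 0.0919 grip 0.0 F [ 1.3 -0.3  0.6]
0.4406,-0.005,0.003,1.63 d_cm [ 0.16 -0.1  11.71] dr [-0.  -0.  -0.2]
```

>>> step_arm(increments=[{"delta_pos": [0.1,0,4],"dr": [0,0,0],"fingers": -1},{"delta_pos": [0.1,0,8],"dr": [0,0,0],"fingers": -1},{"delta_pos": [0.1,0,10.5],"dr": [0,0,0],"fingers": -1},{"delta_pos": [0.1,0,11.7],"dr": [0,0,0],"fingers": -1},{"delta_pos": [0.1,0,11.7],"dr": [0,0,0],"fingers": -0.5}], newtons=15)

```text
time: 1.98
tool_pos: [0.4408, -0.0036, 0.0034]
tool_rot: [-3.14, -0.0, 1.631]
contact_force: [0.1, -1.0, -0.3]
opening: 0.0855
grip_force: 0.0
```

>>> step_arm(increments=[{"delta_pos": [0,0,0],"dr": [0,0,0],"fingers": 0},{"delta_pos": [0,0,0],"dr": [0,0,0],"fingers": 0.5},{"delta_pos": [0,0,0],"dr": [0,0,0],"fingers": 1},{"delta_pos": [0,0,0],"dr": [0,0,0],"fingers": 1},{"delta_pos": [0,0,0],"dr": [0,0,0],"fingers": 1}])

```text
time: 2.6
tool_pos: [0.4411, -0.0037, 0.0038]
tool_rot: [3.141, -0.0, 1.631]
contact_force: [0.8, 1.2, -0.7]
opening: 0.0359
grip_force: 0.0
```

>>> step_arm(increments=[{"delta_pos": [0,0,0],"dr": [0,0,0],"fingers": 1},{"delta_pos": [0,0,0],"dr": [0,0,0],"fingers": 1},{"delta_pos": [0,0,-1.5],"dr": [0,0,0],"fingers": 1},{"delta_pos": [0,0,-6],"dr": [0,0,0],"fingers": 1},{"delta_pos": [0,0,-12],"dr": [0,0,0],"fingers": 1}])

```text
time: 3.22
tool_pos: [0.44, -0.0035, 0.124]
tool_rot: [-3.138, -0.001, 1.631]
contact_force: [0.6, 0.2, -1.0]
opening: 0.0213
grip_force: 14.7
```

```bash
python3 go.py 0.466,0.287,0.16,1.396 0.466,0.287,0.031,1.396
```

```text
t 3.23 pos [ 0.44   -0.0035  0.124 ] rot [-3.138e+00 -1.000e-03  1.631e+00] open 0.0213 grip 14.7 F [ 0.6  0.2 -1. ]
0.466,0.287,0.16,1.396 d_cm [28.85  4.32 -3.59] dr [-0.2 -0.  13.5]
0.466,0.287,0.031,1.396 d_cm [-0.  -0.  12.9] dr [0. 0. 0.]
```

Gripped at 21 mm opening, as expected for the carrot.

>>> step_arm(increments=[{"delta_pos": [3,0.4,-3.6],"dr": [0,0,1],"fingers": 1},{"delta_pos": [9,1.3,-3.6],"dr": [0,0,4],"fingers": 1},{"delta_pos": [15,2.2,-3.6],"dr": [0,0,7],"fingers": 1},{"delta_pos": [21,3.1,-3.6],"dr": [0,0,10],"fingers": 1},{"delta_pos": [26,3.9,-3.6],"dr": [0,0,13.5],"fingers": 1}])

```text
time: 3.85
tool_pos: [0.464, 0.2604, 0.1596]
tool_rot: [-3.142, -0.0, 1.394]
contact_force: [1.1, -0.7, -1.0]
opening: 0.0216
grip_force: 14.7
```

>>> step_arm(increments=[{"delta_pos": [2.2,0.5,0],"dr": [0,0,0],"fingers": 1},{"delta_pos": [2.85,0.5,3],"dr": [0,0,0],"fingers": 1},{"delta_pos": [2.85,0.5,7],"dr": [0,0,0],"fingers": 1},{"delta_pos": [2.85,0.5,10],"dr": [0,0,0],"fingers": 1},{"delta_pos": [2.85,0.5,11],"dr": [0,0,0],"fingers": 1}])

```text
time: 4.47
tool_pos: [0.473, 0.2849, 0.0478]
tool_rot: [-3.138, 0.002, 1.395]
contact_force: [0.9, -0.2, -0.2]
opening: 0.0215
grip_force: 14.7
```

```bash
python3 go.py 0.466,0.287,0.031,1.396; python3 -c "
from h import *
t=viewer.read_camera('top')[:,:,::-1]
cv2.imwrite('pics/c1.png',cv2.resize(t[180:300,120:260].copy(),None,fx=4,fy=4))"
```

```text
t 4.47 pos [0.473  0.2849 0.0478] rot [-3.138e+00  2.000e-03  1.395e+00] open 0.0215 grip 14.7 F [ 0.9 -0.2 -0.2]
0.466,0.287,0.031,1.396 d_cm [ 0.09 -0.72  1.68] dr [-0.2  0.1 -0. ]
```

View pics/c1.png

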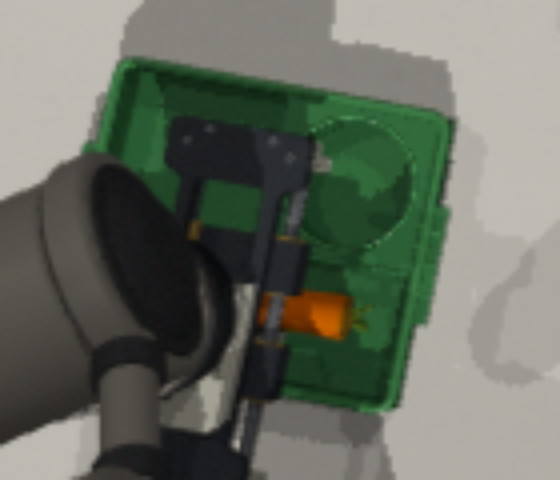

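The carrot hangs over the long bay, with its thick end near (335,315) in the crop. Next I'll centre it, lower it and let go.

>>> step_arm(increments=[{"delta_pos": [0.1,-0.7,0.5],"dr": [0,0,0],"fingers": 1},{"delta_pos": [0.1,-0.7,1.6],"dr": [0,0,0],"fingers": 1},{"delta_pos": [0.1,-0.7,1.6],"dr": [0,0,0],"fingers": 1},{"delta_pos": [0.1,-0.7,1.6],"dr": [0,0,0],"fingers": 0.3},{"delta_pos": [0.1,-0.7,1.6],"dr": [0,0,0],"fingers": -0.1}])

```text
time: 5.15
tool_pos: [0.468, 0.2877, 0.0342]
tool_rot: [3.141, -0.001, 1.395]
contact_force: [0.2, 0.2, 0.6]
opening: 0.0371
grip_force: 0.0
```

>>> step_arm(increments=[{"delta_pos": [0,0,0],"dr": [0,0,0],"fingers": -0.1},{"delta_pos": [0,0,0],"dr": [0,0,0],"fingers": -0.1},{"delta_pos": [0,0,-4],"dr": [0,0,0],"fingers": -0.1},{"delta_pos": [0,0,-9],"dr": [0,0,-5],"fingers": -0.5},{"delta_pos": [0,0,-13],"dr": [0,0,-15],"fingers": -1}])

```text
time: 5.78
tool_pos: [0.4678, 0.2877, 0.1657]
tool_rot: [3.14, -0.001, 1.662]
contact_force: [0.8, -0.1, -0.9]
opening: 0.066
grip_force: 0.0
```

```bash
python3 go.py 0.55,0.19,0.19,2.4 0.640,0.084,0.15,3.14 0.640,0.084,0.003,3.14
```

```text
t 5.78 pos [0.4678 0.2877 0.1657] rot [ 3.140e+00 -1.000e-03  1.662e+00] open 0.066 grip 0.0 F [ 0.8 -0.1 -0.9]
0.55,0.19,0.19,2.4 d_cm [-10.47   7.3   -2.42] dr [  0.1  -0.  -42.3]
0.640,0.084,0.15,3.14 d_cm [-13.8   -1.74   4.  ] dr [  0.    0.  -42.4]
0.640,0.084,0.003,3.14 d_cm [ 0.  -0.  14.7] dr [0. 0. 0.]
```

>>> step_arm(increments=[{"delta_pos": [-2,1.5,-2],"dr": [0,0,-8],"fingers": -1},{"delta_pos": [-4,3,-2.4],"dr": [0,0,-17],"fingers": -1},{"delta_pos": [-6,4.3,-2.4],"dr": [0,0,-25],"fingers": -1},{"delta_pos": [-8,5.6,-2.4],"dr": [0,0,-34],"fingers": -1},{"delta_pos": [-10.5,7.3,-2.4],"dr": [0,0,-42.3],"fingers": -1}])

```text
time: 6.4
tool_pos: [0.5496, 0.1888, 0.1878]
tool_rot: [3.142, -0.0, 2.401]
contact_force: [-0.3, 0.3, 0.1]
opening: 0.092
grip_force: 0.0
```

>>> step_arm(increments=[{"delta_pos": [-2.8,-0.3,0.8],"dr": [0,0,-8.5],"fingers": -1},{"delta_pos": [-5.6,-0.7,1.6],"dr": [0,0,-17],"fingers": -1},{"delta_pos": [-8.4,-1,2.4],"dr": [0,0,-25.5],"fingers": -1},{"delta_pos": [-11.2,-1.4,3.2],"dr": [0,0,-34],"fingers": -1},{"delta_pos": [-13.8,-1.7,4],"dr": [0,0,-42.4],"fingers": -1}])

```text
time: 7.02
tool_pos: [0.6396, 0.0822, 0.1474]
tool_rot: [3.141, -0.0, 3.14]
contact_force: [-0.7, 0.5, 0.4]
opening: 0.0918
grip_force: 0.0
```

```bash
python3 go.py 0.640,0.085,0.003,3.14
```

```text
t 7.03 pos [0.6396 0.0822 0.1474] rot [ 3.141 -0.     3.14 ] open 0.0918 grip 0.0 F [-0.7  0.5  0.4]
0.640,0.085,0.003,3.14 d_cm [-0.04  0.27 14.44] dr [ 0. -0. -0.]
```

>>> step_arm(increments=[{"delta_pos": [0,0.3,4.5],"dr": [0,0,0],"fingers": -1},{"delta_pos": [0,0.3,9],"dr": [0,0,0],"fingers": -1},{"delta_pos": [0,0.3,12.5],"dr": [0,0,0],"fingers": -1},{"delta_pos": [0,0.3,14.3],"dr": [0,0,0],"fingers": -1},{"delta_pos": [0,0.3,14.3],"dr": [0,0,0],"fingers": -1}], newtons=5)

```text
time: 7.65
tool_pos: [0.6386, 0.0861, 0.0038]
tool_rot: [3.142, -0.002, 3.135]
contact_force: [-0.0, 0.1, 0.8]
opening: 0.0915
grip_force: 0.0
```

>>> step_arm(increments=[{"delta_pos": [0,0,0],"dr": [0,0,0],"fingers": -0.4},{"delta_pos": [0,0,0],"dr": [0,0,0],"fingers": 0},{"delta_pos": [0,0,0],"dr": [0,0,0],"fingers": 0.4},{"delta_pos": [0,0,0],"dr": [0,0,0],"fingers": 0.6},{"delta_pos": [0,0,0],"dr": [0,0,0],"fingers": 0.6}])

```text
time: 8.28
tool_pos: [0.6392, 0.0861, 0.0049]
tool_rot: [3.141, 0.0, 3.135]
contact_force: [0.8, 0.4, 0.4]
opening: 0.0467
grip_force: 0.0
```

>>> step_arm(increments=[{"delta_pos": [0,0,0],"dr": [0,0,0],"fingers": 0.6},{"delta_pos": [0,0,-1],"dr": [0,0,0],"fingers": 0.6},{"delta_pos": [0,0,-4],"dr": [0,0,0],"fingers": 0.6},{"delta_pos": [0,0,-9],"dr": [0,0,0],"fingers": 0.6},{"delta_pos": [0,0,-14],"dr": [0,0,0],"fingers": 0.6}])

```text
time: 8.9
tool_pos: [0.639, 0.0861, 0.1467]
tool_rot: [3.142, 0.0, 3.135]
contact_force: [1.0, -0.4, -0.3]
opening: 0.0339
grip_force: 5.0
```

```bash
python3 go.py 0.561,0.34,0.15,2.966 0.561,0.34,0.015,2.966
```

```text
t 8.9 pos [0.639  0.0861 0.1467] rot [3.142 0.    3.135] open 0.0339 grip 5.0 F [ 1.  -0.4 -0.3]
0.561,0.34,0.15,2.966 d_cm [ 7.96 25.34 -0.33] dr [0.  0.  9.7]
0.561,0.34,0.015,2.966 d_cm [ 0.  -0.  13.5] dr [0. 0. 0.]
```

>>> step_arm(increments=[{"delta_pos": [1.2,4,-0.3],"dr": [0,0,2],"fingers": 0.6},{"delta_pos": [3,9.5,-0.3],"dr": [0,0,4],"fingers": 0.6},{"delta_pos": [4.8,15,-0.3],"dr": [0,0,6],"fingers": 0.6},{"delta_pos": [6.5,20.5,-0.3],"dr": [0,0,8],"fingers": 0.6},{"delta_pos": [8,25.3,-0.3],"dr": [0,0,9.7],"fingers": 0.6}])

```text
time: 9.52
tool_pos: [0.5599, 0.3416, 0.1486]
tool_rot: [3.141, 0.001, 2.966]
contact_force: [0.5, 0.0, -0.1]
opening: 0.034
grip_force: 5.0
```

```bash
python3 go.py 0.561,0.34,0.012,2.966
```

```text
t 9.53 pos [0.5599 0.3416 0.1486] rot [3.141e+00 1.000e-03 2.966e+00] open 0.034 grip 5.0 F [ 0.5  0.  -0.1]
0.561,0.34,0.012,2.966 d_cm [-0.13 -0.15 13.66] dr [ 0.  0. -0.]
```

>>> step_arm(increments=[{"delta_pos": [0,0,4],"dr": [0,0,0],"fingers": 0.6},{"delta_pos": [0,0,8],"dr": [0,0,0],"fingers": 0.6},{"delta_pos": [0,0,11.5],"dr": [0,0,0],"fingers": 0.6},{"delta_pos": [0,0,13.6],"dr": [0,0,0],"fingers": 0.6},{"delta_pos": [0,0,13.6],"dr": [0,0,0],"fingers": 0.6}])

```text
time: 10.15
tool_pos: [0.5599, 0.3392, 0.0107]
tool_rot: [-3.14, -0.002, 2.966]
contact_force: [-0.5, 0.2, 0.8]
opening: 0.0337
grip_force: 5.0
```

>>> step_arm(increments=[{"delta_pos": [0,0,0],"dr": [0,0,0],"fingers": 0.15},{"delta_pos": [0,0,0],"dr": [0,0,0],"fingers": 0},{"delta_pos": [0,0,0],"dr": [0,0,0],"fingers": 0},{"delta_pos": [0,0,-4],"dr": [0,0,0],"fingers": 0},{"delta_pos": [0,0,-10],"dr": [0,0,0],"fingers": 0}])

```text
time: 10.78
tool_pos: [0.5596, 0.339, 0.1112]
tool_rot: [-3.139, -0.004, 2.966]
contact_force: [1.2, 1.1, 1.0]
opening: 0.0462
grip_force: 0.0
```

```bash
python3 go.py 0.6,0.12,0.18,3.14 0.638,-0.092,0.16,3.29 0.638,-0.092,0.003,3.29
```

```text
t 10.78 pos [0.5596 0.339  0.1112] rot [-3.139 -0.004  2.966] open 0.0462 grip 0.0 F [1.2 1.1 1. ]
0.6,0.12,0.18,3.14 d_cm [ -7.78 -20.87  -6.86] dr [ -0.1  -0.2 -10. ]
0.638,-0.092,0.16,3.29 d_cm [ -3.83 -21.19   2.  ] dr [ 0.   0.  -8.6]
0.638,-0.092,0.003,3.29 d_cm [ 0.  -0.  15.7] dr [0. 0. 0.]
```

>>> step_arm(increments=[{"delta_pos": [-0.5,-1.5,-4],"dr": [0,0,-2],"fingers": -0.5},{"delta_pos": [-2.3,-6,-6.9],"dr": [0,0,-4],"fingers": -1},{"delta_pos": [-4.2,-11,-6.9],"dr": [0,0,-6],"fingers": -1},{"delta_pos": [-6,-16,-6.9],"dr": [0,0,-8],"fingers": -1},{"delta_pos": [-7.8,-20.9,-6.9],"dr": [0,0,-10],"fingers": -1}])

```text
time: 11.4
tool_pos: [0.6012, 0.1185, 0.1814]
tool_rot: [3.141, 0.001, -3.141]
contact_force: [1.0, -0.1, 0.4]
opening: 0.0895
grip_force: 0.0
```

>>> step_arm(increments=[{"delta_pos": [-0.8,-4.5,0.4],"dr": [0,0,-2],"fingers": -1},{"delta_pos": [-1.6,-9,0.8],"dr": [0,0,-4],"fingers": -1},{"delta_pos": [-2.4,-13.5,1.2],"dr": [0,0,-6],"fingers": -1},{"delta_pos": [-3.2,-17.5,1.6],"dr": [0,0,-8],"fingers": -1},{"delta_pos": [-3.8,-21.2,2],"dr": [0,0,-8.6],"fingers": -1}])

```text
time: 12.02
tool_pos: [0.639, -0.0934, 0.1611]
tool_rot: [-3.141, 0.001, -2.992]
contact_force: [1.1, -0.4, 0.4]
opening: 0.0917
grip_force: 0.0
```

```bash
python3 go.py 0.638,-0.092,0.003,3.29;python3 -c "
from h import *
t=viewer.read_camera('top')[:,:,::-1]
cv2.imwrite('pics/c2.png',cv2.resize(t[140:300,120:380].copy(),None,fx=3,fy=3))"
```

```text
t 12.03 pos [ 0.639  -0.0934  0.1611] rot [-3.141e+00  1.000e-03 -2.992e+00] open 0.0917 grip 0.0 F [ 1.1 -0.4  0.4]
0.638,-0.092,0.003,3.29 d_cm [ 0.09  0.16 15.81] dr [-0.  0.  0.]
```

View pics/c2.png

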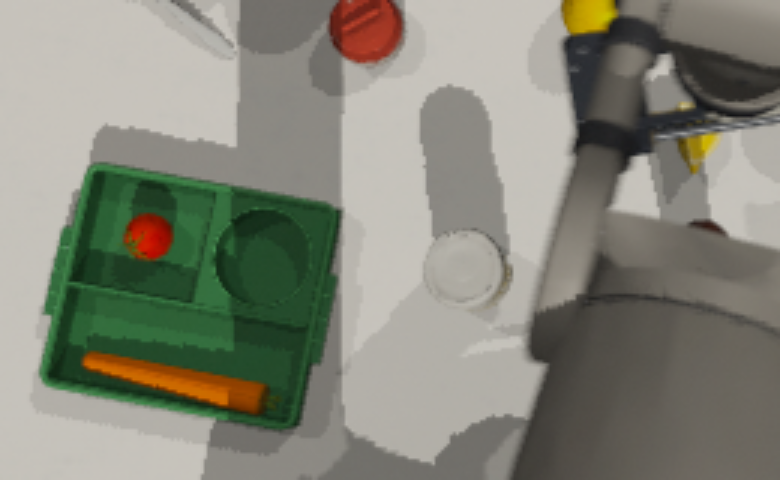

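The tomato sits in the small bay at crop (148,237). The carrot lies in the long bay along its outer side, at crop (180,380). I'll measure the carrot and tomato in the tray frame, and grasp the wedge.

```bash
python3 - <<'E'
from h import *
t=cv2.imread("pics/c2.png"); h=cv2.cvtColor(t,cv2.COLOR_BGR2HSV); m=cv2.inRange(h,(5,150,60),(17,255,255)); m[:,330:]=0; m[:320]=0
c=max(cv2.findContours(m,0,2)[0],key=cv2.contourArea); r=cv2.boxPoints(cv2.minAreaRect(c))
th=-.1751; R=np.array([[np.cos(th),-np.sin(th)],[np.sin(th),np.cos(th)]]); C=np.array([.5152,.3022])
f=lambda u,z:(R.T@(onplane("top",((u[0]+.5)/3-.5+120,(u[1]+.5)/3-.5+140),z)[:2]-C)).round(4)
print([f(u,.016) for u in r]); print("tom",f((148,237),.022))
E
```

```text
[array([-0.0787,  0.0783]), array([-0.0553,  0.0787]), array([-0.0585, -0.0667]), array([-0.0818, -0.0667])]
tom [0.0383 0.0459]
```

>>> step_arm(increments=[{"delta_pos": [0,0.1,5],"dr": [0,0,0],"fingers": -1},{"delta_pos": [0,0.1,10],"dr": [0,0,0],"fingers": -1},{"delta_pos": [0,0.1,14],"dr": [0,0,0],"fingers": -1},{"delta_pos": [0,0.1,15.7],"dr": [0,0,0],"fingers": -1},{"delta_pos": [0,0.1,15.7],"dr": [0,0,0],"fingers": -0.6}], newtons=8)

```text
time: 12.7
tool_pos: [0.6387, -0.0908, 0.0036]
tool_rot: [3.141, -0.0, -2.993]
contact_force: [-0.1, -0.1, 0.7]
opening: 0.0859
grip_force: 0.0
```

>>> step_arm(increments=[{"delta_pos": [0,0,0],"dr": [0,0,0],"fingers": -0.2},{"delta_pos": [0,0,0],"dr": [0,0,0],"fingers": 0.2},{"delta_pos": [0,0,0],"dr": [0,0,0],"fingers": 0.6},{"delta_pos": [0,0,0],"dr": [0,0,0],"fingers": 1},{"delta_pos": [0,0,0],"dr": [0,0,0],"fingers": 1}])

```text
time: 13.32
tool_pos: [0.6387, -0.0909, 0.0038]
tool_rot: [3.142, 0.0, -2.993]
contact_force: [-0.4, -0.5, -0.5]
opening: 0.0363
grip_force: 0.1
```

>>> step_arm(increments=[{"delta_pos": [0,0,0],"dr": [0,0,0],"fingers": 1},{"delta_pos": [0,0,-1],"dr": [0,0,0],"fingers": 1},{"delta_pos": [0,0,-4],"dr": [0,0,0],"fingers": 1},{"delta_pos": [0,0,-9],"dr": [0,0,0],"fingers": 1},{"delta_pos": [0,0,-14],"dr": [0,0,0],"fingers": 1}])

```text
time: 13.95
tool_pos: [0.6385, -0.0909, 0.1456]
tool_rot: [3.141, -0.0, -2.993]
contact_force: [-0.4, -0.3, 0.8]
opening: 0.0322
grip_force: 7.8
```

```bash
python3 go.py 0.533,-0.259,0.15,3.187 0.533,-0.259,0.011,3.187; python3 -c "
from h import *
t=viewer.read_camera('side')[:,:,::-1]
cv2.imwrite('pics/c3.png',cv2.resize(t[110:280,260:480].copy(),None,fx=3,fy=3))"
```

```text
t 13.95 pos [ 0.6385 -0.0909  0.1456] rot [ 3.141 -0.    -2.993] open 0.0322 grip 7.8 F [-0.4 -0.3  0.8]
0.533,-0.259,0.15,3.187 d_cm [ 12.93 -15.06  -0.44] dr [ 0.  -0.   5.9]
0.533,-0.259,0.011,3.187 d_cm [ 0.  -0.  13.9] dr [0. 0. 0.]
```

View pics/c3.png

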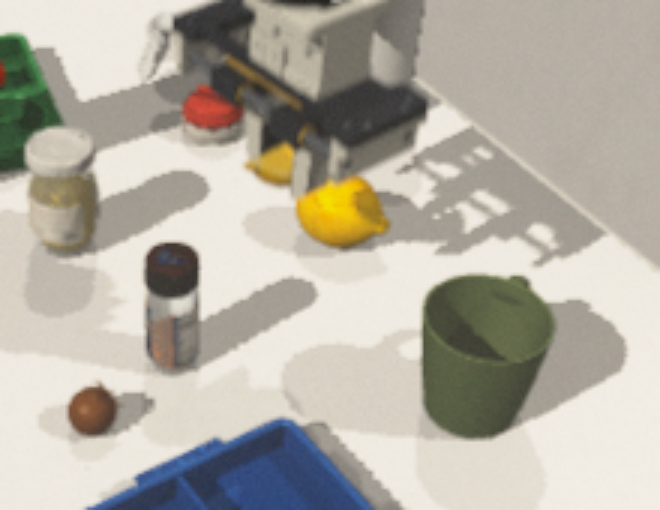

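The wedge is held between the fingers at crop (275,160), and everything else is undisturbed.

>>> step_arm(increments=[{"delta_pos": [2.4,-2.8,-0.4],"dr": [0,0,1],"fingers": 1},{"delta_pos": [5.4,-6.3,-0.4],"dr": [0,0,2],"fingers": 1},{"delta_pos": [8.4,-9.8,-0.4],"dr": [0,0,3.5],"fingers": 1},{"delta_pos": [11,-12.8,-0.4],"dr": [0,0,5],"fingers": 1},{"delta_pos": [12.9,-15.1,-0.4],"dr": [0,0,5.9],"fingers": 1}])

```text
time: 14.62
tool_pos: [0.5325, -0.2608, 0.1482]
tool_rot: [-3.141, 0.0, -3.097]
contact_force: [0.3, 0.5, -1.0]
opening: 0.0321
grip_force: 7.8
```

>>> step_arm(increments=[{"delta_pos": [0,0,4],"dr": [0,0,0],"fingers": 1},{"delta_pos": [0,0,8],"dr": [0,0,0],"fingers": 1},{"delta_pos": [0,0,12],"dr": [0,0,0],"fingers": 1},{"delta_pos": [0,0,14.1],"dr": [0,0,0],"fingers": 1},{"delta_pos": [0,0,14.1],"dr": [0,0,0],"fingers": 1}])

```text
time: 15.25
tool_pos: [0.5333, -0.2592, 0.0061]
tool_rot: [3.141, -0.001, -3.095]
contact_force: [0.1, 0.1, -0.2]
opening: 0.0317
grip_force: 8.0
```

>>> step_arm(increments=[{"delta_pos": [0,0,0],"dr": [0,0,0],"fingers": 0.15},{"delta_pos": [0,0,0],"dr": [0,0,0],"fingers": -0.05},{"delta_pos": [0,0,0],"dr": [0,0,0],"fingers": -0.05},{"delta_pos": [0,0,-4],"dr": [0,0,0],"fingers": -0.05},{"delta_pos": [0,0,-9],"dr": [0,0,0],"fingers": -0.05}])

```text
time: 15.88
tool_pos: [0.5328, -0.2589, 0.0968]
tool_rot: [3.14, -0.002, -3.095]
contact_force: [0.0, -0.6, 0.3]
opening: 0.0484
grip_force: 0.0
```

```bash
python3 go.py 0.545,-0.087,0.19,3.14 0.545,-0.087,0.044,3.14
```

```text
t 15.88 pos [ 0.5328 -0.2589  0.0968] rot [ 3.140e+00 -2.000e-03 -3.095e+00] open 0.0484 grip 0.0 F [ 0.  -0.6  0.3]
0.545,-0.087,0.19,3.14 d_cm [-1.99 17.13 -9.29] dr [ 0.1 -0.1  2.7]
0.545,-0.087,0.044,3.14 d_cm [ 0.  -0.  14.6] dr [0. 0. 0.]
```

>>> step_arm(increments=[{"delta_pos": [0,1,-5],"dr": [0,0,0],"fingers": -0.5},{"delta_pos": [-0.5,4,-9.3],"dr": [0,0,0],"fingers": -1},{"delta_pos": [-1,9,-9.3],"dr": [0,0,1],"fingers": -1},{"delta_pos": [-1.5,14,-9.3],"dr": [0,0,2],"fingers": -1},{"delta_pos": [-2,17.1,-9.3],"dr": [0,0,2.7],"fingers": -1}])

```text
time: 16.5
tool_pos: [0.5454, -0.0854, 0.1902]
tool_rot: [3.141, 0.001, 3.141]
contact_force: [0.2, 0.4, 0.2]
opening: 0.0907
grip_force: 0.0
```

```bash
python3 go.py 0.545,-0.087,0.044,3.14; python3 -c "
from h import *
t=viewer.read_camera('top')[:,:,::-1]; s=viewer.read_camera('side')[:,:,::-1]
cv2.imwrite('pics/c4.png',np.hstack([cv2.resize(t[180:300,340:510].copy(),None,fx=2.2,fy=2.2),cv2.resize(s[150:270,270:440].copy(),None,fx=2.2,fy=2.2)]))"
```

```text
t 16.5 pos [ 0.5454 -0.0854  0.1902] rot [3.141e+00 1.000e-03 3.141e+00] open 0.0907 grip 0.0 F [0.2 0.4 0.2]
0.545,-0.087,0.044,3.14 d_cm [ 0.04 -0.16 14.62] dr [0.  0.  0.1]
```

View pics/c4.png

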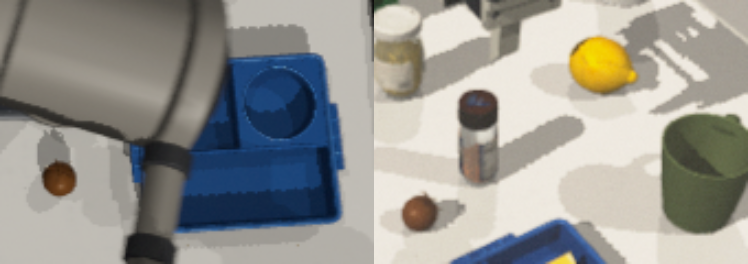

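The wedge shows in the blue tray at the bottom of the side view, and the spice jar is still upright. Next I'll descend on the jar.

>>> step_arm(increments=[{"delta_pos": [0,-0.1,4],"dr": [0,0,0],"fingers": -1},{"delta_pos": [0,-0.1,8],"dr": [0,0,0],"fingers": -1},{"delta_pos": [0,-0.1,12],"dr": [0,0,0],"fingers": -1},{"delta_pos": [0,-0.1,14.6],"dr": [0,0,0],"fingers": -1},{"delta_pos": [0,-0.1,14.6],"dr": [0,0,0],"fingers": -0.5}], newtons=20)

```text
time: 17.23
tool_pos: [0.5442, -0.0891, 0.042]
tool_rot: [3.14, -0.004, 3.14]
contact_force: [0.3, -0.1, 0.7]
opening: 0.086
grip_force: 0.0
```

>>> step_arm(increments=[{"delta_pos": [0,0,0],"dr": [0,0,0],"fingers": 0},{"delta_pos": [0,0,0],"dr": [0,0,0],"fingers": 0.3},{"delta_pos": [0,0,0],"dr": [0,0,0],"fingers": 0.5},{"delta_pos": [0,0,0],"dr": [0,0,0],"fingers": 0.5},{"delta_pos": [0,0,0],"dr": [0,0,0],"fingers": 0.5}])

```text
time: 17.85
tool_pos: [0.5458, -0.0886, 0.044]
tool_rot: [3.142, 0.001, 3.141]
contact_force: [1.2, 0.5, 1.8]
opening: 0.0402
grip_force: 20.0
```

>>> step_arm(increments=[{"delta_pos": [0,0,-0.5],"dr": [0,0,0],"fingers": 0.5},{"delta_pos": [0,0,-2],"dr": [0,0,0],"fingers": 0.5},{"delta_pos": [0,0,-4],"dr": [0,0,0],"fingers": 0.5},{"delta_pos": [0,0,-7],"dr": [0,0,0],"fingers": 0.5},{"delta_pos": [0,0,-10],"dr": [0,0,0],"fingers": 0.5}])

```text
time: 18.48
tool_pos: [0.5456, -0.0886, 0.1455]
tool_rot: [-3.142, 0.001, 3.141]
contact_force: [0.3, 0.1, -1.5]
opening: 0.0404
grip_force: 20.0
```

```bash
python3 go.py 0.537,-0.3545,0.145,3.187 0.537,-0.3545,0.05,3.187
```

```text
t 18.48 pos [ 0.5456 -0.0886  0.1455] rot [-3.142e+00  1.000e-03  3.141e+00] open 0.0404 grip 20.0 F [ 0.3  0.1 -1.5]
0.537,-0.3545,0.145,3.187 d_cm [  0.83 -26.59   0.05] dr [-0.   0.  -2.7]
0.537,-0.3545,0.05,3.187 d_cm [ 0.  -0.   9.5] dr [0. 0. 0.]
```

>>> step_arm(increments=[{"delta_pos": [0.1,-3,0],"dr": [0,0,0],"fingers": 0.5},{"delta_pos": [0.3,-8,0],"dr": [0,0,-0.5],"fingers": 0.5},{"delta_pos": [0.4,-13,0],"dr": [0,0,-1],"fingers": 0.5},{"delta_pos": [0.5,-18,0],"dr": [0,0,-2],"fingers": 0.5},{"delta_pos": [0.7,-22,0],"dr": [0,0,-2.7],"fingers": 0.5}])

```text
time: 19.1
tool_pos: [0.5382, -0.3107, 0.1447]
tool_rot: [-3.141, 0.001, -3.096]
contact_force: [0.5, 0.2, -2.0]
opening: 0.0405
grip_force: 20.0
```

>>> step_arm(increments=[{"delta_pos": [0,-3,0],"dr": [0,0,0],"fingers": 0.5},{"delta_pos": [-0.1,-4.6,0],"dr": [0,0,0],"fingers": 0.5},{"delta_pos": [-0.1,-4.6,2],"dr": [0,0,0],"fingers": 0.5},{"delta_pos": [-0.1,-4.6,4],"dr": [0,0,0],"fingers": 0.5},{"delta_pos": [-0.1,-4.6,6],"dr": [0,0,0],"fingers": 0.5}])

```text
time: 19.73
tool_pos: [0.5418, -0.3538, 0.0836]
tool_rot: [3.141, 0.0, -3.095]
contact_force: [0.2, 1.1, -1.2]
opening: 0.0408
grip_force: 20.0
```

```bash
python3 go.py 0.537,-0.3545,0.049,3.187; python3 -c "
from h import *
t=viewer.read_camera('top')[:,:,::-1]; s=viewer.read_camera('side')[:,:,::-1]
cv2.imwrite('pics/c5.png',np.hstack([cv2.resize(t[180:300,350:520].copy(),None,fx=2.2,fy=2.2),cv2.resize(s[230:370,280:450].copy(),(374,264))]))"
```

```text
t 19.73 pos [ 0.5418 -0.3538  0.0836] rot [ 3.141  0.    -3.095] open 0.0408 grip 20.0 F [ 0.2  1.1 -1.2]
0.537,-0.3545,0.049,3.187 d_cm [ 0.48 -0.05  3.46] dr [0.  0.  0.1]
```

View pics/c5.png

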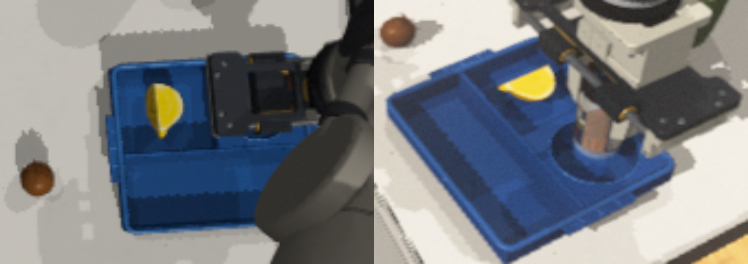

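The wedge lies in the small bay and the spice jar hangs upright over the well. Next I'll lower it and let go.

>>> step_arm(increments=[{"delta_pos": [0.4,0,1],"dr": [0,0,0],"fingers": 0.5},{"delta_pos": [0.4,0,2.2],"dr": [0,0,0],"fingers": 0.5},{"delta_pos": [0.4,0,3.2],"dr": [0,0,0],"fingers": 0.5},{"delta_pos": [0.4,0,3.5],"dr": [0,0,0],"fingers": 0.5},{"delta_pos": [0.4,0,3.5],"dr": [0,0,0],"fingers": 0.5}])

```text
time: 20.45
tool_pos: [0.5376, -0.3548, 0.0487]
tool_rot: [-3.142, 0.0, -3.095]
contact_force: [0.4, -0.0, -2.3]
opening: 0.0406
grip_force: 20.0
```

>>> step_arm(increments=[{"delta_pos": [0,0,0],"dr": [0,0,0],"fingers": 0},{"delta_pos": [0,0,0],"dr": [0,0,0],"fingers": -0.4},{"delta_pos": [0,0,0],"dr": [0,0,0],"fingers": -0.5},{"delta_pos": [0,0,-3],"dr": [0,0,0],"fingers": -0.6},{"delta_pos": [0,0,-8],"dr": [0,0,0],"fingers": -0.6}])

```text
time: 21.08
tool_pos: [0.5365, -0.3539, 0.1277]
tool_rot: [3.138, -0.003, -3.096]
contact_force: [-0.0, -1.1, 0.1]
opening: 0.0729
grip_force: 0.0
```

```bash
python3 go.py 0.537,-0.3545,0.2,3.187 0.533,-0.1,0.2,3.14 0.531,0.083,0.19,3.14 0.531,0.083,0.044,3.14; python3 - <<'E'
from h import *
# mustard lid circle from the first picture
t=cv2.imread("pics/top0.png",0)[205:255,250:300]; k=4
g=cv2.resize(t,None,fx=k,fy=k,interpolation=cv2.INTER_CUBIC)
c=cv2.HoughCircles(cv2.medianBlur(g,5),cv2.HOUGH_GRADIENT,1,100,param1=60,param2=15,minRadius=45,maxRadius=60)
for x,y,r in c[0]:
    uv=((x+.5)/k-.5+250,(y+.5)/k-.5+205); print(uv,r/k,onplane("top",uv,.103).round(4),"rad",r/k/414*.89)
E
```

```text
t 21.07 pos [ 0.5365 -0.3539  0.1277] rot [ 3.138e+00 -3.000e-03 -3.096e+00] open 0.0729 grip 0.0 F [-0.  -1.1  0.1]
0.537,-0.3545,0.2,3.187 d_cm [-0.02 -0.03 -7.23] dr [ 0.2 -0.2  0. ]
0.533,-0.1,0.2,3.14 d_cm [-0.76 25.44  0.  ] dr [ 0.  -0.   2.7]
0.531,0.083,0.19,3.14 d_cm [ 0.23 18.3   1.  ] dr [0. 0. 0.]
0.531,0.083,0.044,3.14 d_cm [ 0.  -0.  14.6] dr [0. 0. 0.]
(np.float32(274.25), np.float32(229.0)) 12.9 [0.5318 0.0831 0.103 ] rad 0.027731882
```

>>> step_arm(increments=[{"delta_pos": [0,0,-5],"dr": [0,0,0],"fingers": -1},{"delta_pos": [0,4,-7.2],"dr": [0,0,0],"fingers": -1},{"delta_pos": [-0.2,10,-7.2],"dr": [0,0,1],"fingers": -1},{"delta_pos": [-0.4,16,-7.2],"dr": [0,0,2],"fingers": -1},{"delta_pos": [-0.7,22,-7.2],"dr": [0,0,2.7],"fingers": -1}])

```text
time: 21.7
tool_pos: [0.5341, -0.1329, 0.2011]
tool_rot: [-3.141, 0.001, 3.14]
contact_force: [0.9, 1.3, -0.3]
opening: 0.0917
grip_force: 0.0
```

>>> step_arm(increments=[{"delta_pos": [0,6,0],"dr": [0,0,0],"fingers": -1},{"delta_pos": [0.1,12,0],"dr": [0,0,0],"fingers": -1},{"delta_pos": [0.1,18,0.5],"dr": [0,0,0],"fingers": -1},{"delta_pos": [0.2,21.7,1],"dr": [0,0,0],"fingers": -1},{"delta_pos": [0.2,21.7,1],"dr": [0,0,0],"fingers": -1}])

```text
time: 22.32
tool_pos: [0.532, 0.0848, 0.1906]
tool_rot: [3.141, -0.0, -3.139]
contact_force: [0.9, -0.5, 0.0]
opening: 0.0919
grip_force: 0.0
```

```bash
python3 go.py 0.5315,0.083,0.044,3.14; python3 - <<'E'
from h import *
t=viewer.read_camera("top")[:,:,::-1]; s=viewer.read_camera("side")[:,:,::-1]
cv2.imwrite("pics/c6.png",np.hstack([cv2.resize(t[180:300,380:540].copy(),(400,300)),cv2.resize(s[230:380,250:450].copy(),(400,300))]))
E
```

```text
t 22.32 pos [0.532  0.0848 0.1906] rot [ 3.141 -0.    -3.139] open 0.0919 grip 0.0 F [ 0.9 -0.5  0. ]
0.5315,0.083,0.044,3.14 d_cm [ 0.05 -0.19 14.66] dr [ 0.  -0.   0.3]
```

View pics/c6.png

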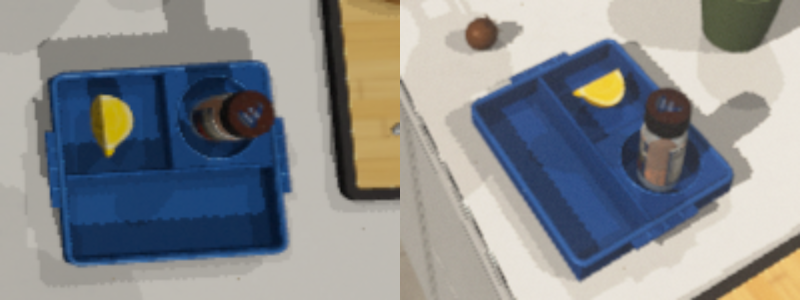

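Both pieces are in the blue tray. The spice cap looks further out than expected, so I'll check its tilt.

```bash
python3 - <<'E'
from h import *
for P in ([.537,-.3545,.109],[.537,-.3545,.004]): print(P,proj("top",P).round(1),proj("side",P).round(1))
a=(479.2,225.2); b=(250+268*.5,230+105*.5)
print("cap top tri",tri(a,b), onplane("top",a,.109))
p=onplane("side",(250+268*.5,230+99*.5),.109); print("side cap@.109",p)
E
```

```text
[0.537, -0.3545, 0.109] [480.3 225.2] [384.7 281.7]
[0.537, -0.3545, 0.004] [463.5 227.5] [379.3 316. ]
cap top tri (array([ 0.53703402, -0.35332613,  0.10548911]), np.float64(0.0004162822404757283)) [ 0.5370459  -0.35210466  0.109     ]
side cap@.109 [ 0.53874724 -0.34992577  0.109     ]
```

The spice jar is upright and on its well centre to about 2 mm. The mustard jar is next.

>>> step_arm(increments=[{"delta_pos": [0,-0.2,4],"dr": [0,0,0],"fingers": -1},{"delta_pos": [0,-0.2,8],"dr": [0,0,0],"fingers": -1},{"delta_pos": [0,-0.2,12],"dr": [0,0,0],"fingers": -1},{"delta_pos": [0,-0.2,14.6],"dr": [0,0,0],"fingers": -1},{"delta_pos": [0,-0.2,14.6],"dr": [0,0,0],"fingers": -0.7}], newtons=35)

```text
time: 23.05
tool_pos: [0.5316, 0.0789, 0.0433]
tool_rot: [-3.141, -0.004, 3.139]
contact_force: [0.8, -0.1, -0.1]
opening: 0.0855
grip_force: 0.0
```

>>> step_arm(increments=[{"delta_pos": [0,0,0],"dr": [0,0,0],"fingers": -0.4},{"delta_pos": [0,0,0],"dr": [0,0,0],"fingers": 0},{"delta_pos": [0,0,0],"dr": [0,0,0],"fingers": 0.2},{"delta_pos": [0,0,0],"dr": [0,0,0],"fingers": 0.2},{"delta_pos": [0,0,0],"dr": [0,0,0],"fingers": 0.2}])

```text
time: 23.68
tool_pos: [0.5334, 0.0806, 0.0458]
tool_rot: [3.141, 0.002, 3.141]
contact_force: [-0.8, 2.4, 6.3]
opening: 0.0562
grip_force: 35.4
```

>>> step_arm(increments=[{"delta_pos": [0,0,-0.5],"dr": [0,0,0],"fingers": 0.2},{"delta_pos": [0,0,-2],"dr": [0,0,0],"fingers": 0.2},{"delta_pos": [0,0,-4],"dr": [0,0,0],"fingers": 0.2},{"delta_pos": [0,0,-7],"dr": [0,0,0],"fingers": 0.2},{"delta_pos": [0,0,-10],"dr": [0,0,0],"fingers": 0.2}])

```text
time: 24.3
tool_pos: [0.5322, 0.0803, 0.146]
tool_rot: [-3.142, -0.001, 3.141]
contact_force: [0.0, -0.6, -4.5]
opening: 0.056
grip_force: 36.0
```

```bash
python3 go.py 0.544,0.247,0.145,2.966 0.544,0.247,0.049,2.966
```

```text
t 24.3 pos [0.5322 0.0803 0.146 ] rot [-3.142e+00 -1.000e-03  3.141e+00] open 0.056 grip 36.0 F [ 0.  -0.6 -4.5]
0.544,0.247,0.145,2.966 d_cm [-1.16 16.67  0.1 ] dr [-0. -0. 10.]
0.544,0.247,0.049,2.966 d_cm [ 0.  -0.   9.6] dr [0. 0. 0.]
```

>>> step_arm(increments=[{"delta_pos": [-0.2,2,0],"dr": [0,0,1],"fingers": 0.2},{"delta_pos": [-0.4,6,0],"dr": [0,0,3],"fingers": 0.2},{"delta_pos": [-0.7,10,0],"dr": [0,0,5],"fingers": 0.2},{"delta_pos": [-1,14,0],"dr": [0,0,8],"fingers": 0.2},{"delta_pos": [-1.2,16.6,0],"dr": [0,0,10],"fingers": 0.2}])

```text
time: 24.92
tool_pos: [0.5443, 0.2481, 0.1452]
tool_rot: [3.142, -0.0, 2.966]
contact_force: [-0.1, -0.4, -4.1]
opening: 0.0557
grip_force: 36.0
```

>>> step_arm(increments=[{"delta_pos": [0,0,0],"dr": [0,0,0],"fingers": 0.2},{"delta_pos": [0,0,1],"dr": [0,0,0],"fingers": 0.2},{"delta_pos": [0,0,3],"dr": [0,0,0],"fingers": 0.2},{"delta_pos": [0,0,5],"dr": [0,0,0],"fingers": 0.2},{"delta_pos": [0,0,5.5],"dr": [0,0,0],"fingers": 0.2}])

```text
time: 25.55
tool_pos: [0.5437, 0.2449, 0.088]
tool_rot: [-3.14, -0.003, 2.965]
contact_force: [-0.2, -0.8, -4.0]
opening: 0.0561
grip_force: 36.0
```

```bash
python3 go.py 0.544,0.247,0.05,2.966; python3 - <<'E'
from h import *
t=viewer.read_camera("top")[:,:,::-1]; s=viewer.read_camera("side")[:,:,::-1]
cv2.imwrite("pics/c7.png",np.hstack([cv2.resize(t[180:300,120:280].copy(),(400,300)),cv2.resize(s[80:200,190:350].copy(),(400,300))]))
E
```

```text
t 25.55 pos [0.5437 0.2449 0.088 ] rot [-3.140e+00 -3.000e-03  2.965e+00] open 0.0561 grip 36.0 F [-0.2 -0.8 -4. ]
0.544,0.247,0.05,2.966 d_cm [-0.01  0.22  3.8 ] dr [-0.1 -0.2 -0.1]
```

View pics/c7.png

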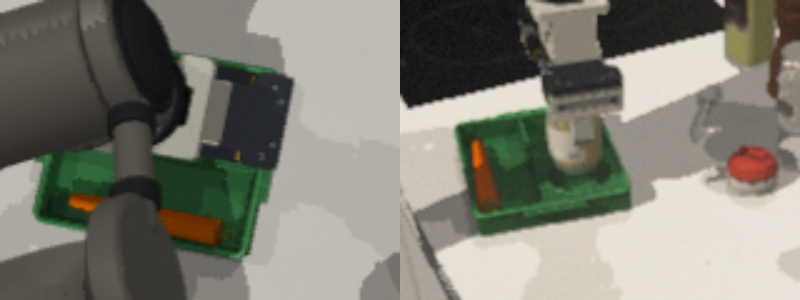

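The mustard jar hangs upright over the well at side crop (572,150). Next I'll lower it, then release.

>>> step_arm(increments=[{"delta_pos": [0,0.2,1],"dr": [0,0,0],"fingers": 0.2},{"delta_pos": [0,0.2,2],"dr": [0,0,0],"fingers": 0.2},{"delta_pos": [0,0.2,3],"dr": [0,0,0],"fingers": 0.2},{"delta_pos": [0,0.2,3.7],"dr": [0,0,0],"fingers": 0.2},{"delta_pos": [0,0.2,3.7],"dr": [0,0,0],"fingers": 0.2}])

```text
time: 26.28
tool_pos: [0.5446, 0.2482, 0.0519]
tool_rot: [-3.141, -0.001, 2.966]
contact_force: [0.1, 0.0, -3.6]
opening: 0.0559
grip_force: 36.0
```

>>> step_arm(increments=[{"delta_pos": [0,0,0],"dr": [0,0,0],"fingers": -0.3},{"delta_pos": [0,0,0],"dr": [0,0,0],"fingers": -0.7},{"delta_pos": [0,0,0],"dr": [0,0,0],"fingers": -0.8},{"delta_pos": [0,0,0],"dr": [0,0,0],"fingers": -0.8},{"delta_pos": [0,0,-1],"dr": [0,0,0],"fingers": -0.8}])

```text
time: 26.9
tool_pos: [0.5447, 0.2482, 0.0626]
tool_rot: [-3.141, -0.001, 2.966]
contact_force: [0.1, -0.3, -0.6]
opening: 0.0826
grip_force: 0.0
```

>>> step_arm(increments=[{"delta_pos": [0,0,-4],"dr": [0,0,0],"fingers": -0.9},{"delta_pos": [0,0,-9],"dr": [0,0,0],"fingers": -0.9},{"delta_pos": [0,0,-14],"dr": [0,0,0],"fingers": -0.9},{"delta_pos": [4,-6,-15],"dr": [0,0,0],"fingers": -0.9},{"delta_pos": [8,-12,-15],"dr": [0,0,0],"fingers": -0.9}])

```text
time: 27.52
tool_pos: [0.4587, 0.1578, 0.2141]
tool_rot: [3.14, 0.004, 2.967]
contact_force: [-0.7, -1.0, -0.2]
opening: 0.0871
grip_force: 0.0
```

>>> step_arm(increments=[{"delta_pos": [0,-6,0],"dr": [0,0,0],"fingers": -0.9},{"delta_pos": [0,-12,0],"dr": [0,0,0],"fingers": -0.9},{"delta_pos": [0,-15,0],"dr": [0,0,0],"fingers": -0.9},{"delta_pos": [0,-15,0],"dr": [0,0,0],"fingers": -0.9},{"delta_pos": [0,-15,0],"dr": [0,0,0],"fingers": -0.9}])

```text
time: 28.15
tool_pos: [0.4331, 0.0113, 0.2128]
tool_rot: [3.141, 0.001, 2.966]
contact_force: [0.6, 0.2, 0.4]
opening: 0.0873
grip_force: 0.0
```

```bash
python3 - <<'E'
from h import *
t=viewer.read_camera("top")[:,:,::-1]; s=viewer.read_camera("side")[:,:,::-1]
cv2.imwrite("pics/c8.png",np.hstack([cv2.resize(t[100:300,120:510].copy(),(430,220)),cv2.resize(s[80:200,190:350].copy(),(293,220))]))
cv2.imwrite("pics/t8.png",t)
for P in ([.5435,.247,.107],): print(proj("top",P),proj("side",P))
g=cv2.resize(np.ascontiguousarray(cv2.cvtColor(t.copy(),cv2.COLOR_BGR2GRAY)[190:270,170:250]),None,fx=4,fy=4,interpolation=cv2.INTER_CUBIC)
c=cv2.HoughCircles(cv2.medianBlur(g,5),cv2.HOUGH_GRADIENT,1,200,param1=60,param2=15,minRadius=46,maxRadius=60)
for x,y,r in c[0]:
    uv=((x+.5)/4-.5+170,(y+.5)/4-.5+190); print(uv,r/4,onplane("top",uv,.107))
E
```

```text
[197.72219831 223.87591302] [259.59661351 125.33260503]
(np.float32(198.25), np.float32(223.75)) 12.925 [0.54376304 0.24587168 0.107     ]
```

View pics/c8.png

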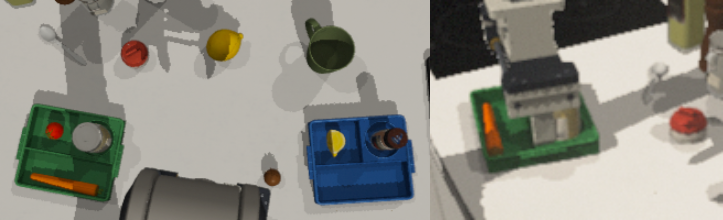

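All five items sit in their places, with the mustard lid within 2 mm of the well centre. The mug, timer and lemon look unmoved, and the arm is clear.

```bash
python3 -c "
from cell import robot
print(robot.hand_in())"
```

```text
the job is handed in; nothing more can be done
None
```

Both kits are made up and the job is handed in after about 28 s; the last pictures showed all five items in place, the blue long bay free and the mug, timer and lemon unmoved, but the hand-in returned no verdict.

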